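# File a pattern board between its sprung neighbours and lock the file

## Task

File the long pattern board: take it from the stand, push it down between the two sprung middle boards of the pattern file so that it spreads them, with its length along them, and move it along the gap while pressing down until the tongue under it drops into the hidden notch and the board is fully down. Then swing the keeper arm across the boards to its stop and let go. Leave the short board in the stand.

Things in the scene. Friction and masses are not known exactly. Their poses are not given: they have to be found in the camera images.
- long_board_mid (a point): Centre of the loose 0.14 kg plywood board whose main part is 150 mm long; x runs along it, y through its 12 mm thickness. 61 mm to its lowest point and to its top. From below: tongue 34 long, 10 deep, mid-underside; body 70 high, lower edges rounded; tab 36 long, 42 high, mid-top. So shoulders are 19 mm above this point. It stands in a slot of the stand, on its tongue.
- short_board_mid (a point): The same point, 61 mm over the lowest, of the short board, which stays in the stand's other slot: same thickness, overall height and tab, but body only 100 mm long and no tongue. Which board is in which slot changes.
- stand: Fixed wooden stand, 170 (x) by 160 (y) mm, origin at the centre of its underside on the bench. Two slots along its x, at y = +45 and -45 mm, 14 mm wide; slot floor 6 mm, wall tops 40 mm above the bench.
- rack: Pattern file: fixed wooden rack, 190 (x) by 130 (y) mm, 94 mm high, origin at the centre of its underside on the bench; its boards stand along its x. Across y: cheek (+52), fixed board (+33.5), two sprung middle boards with the gap at y = 0, fixed board (-33.5), cheek (-52).
- rack_gap (a point): Middle of the gap's mouth, 90 mm above the bench, axes as the rack's. In the gap is a floor 22 mm above the bench, with one unseen notch 44 mm long, 12 deep; its middle lies anywhere from x = -15 to +15 mm and changes each time. Long board's centre: 83 mm above the bench with its tongue on the floor, 73 when home. The springs hold it: press it down with some 5 to 20 N.
- leaf_left (a joint): Sprung middle board on the rack's +y side, 140 mm long, 8 thick, top 90 mm above the bench with a lip flared outward. Hinged at its foot, 7 mm from the gap's middle, leaning in so that its top starts about 3 mm from the middle. Rad: 0 at rest, growing outward to 0.13; 2 to 4 N at the top opens it.
- leaf_right (a joint): The same on the rack's -y side, mirrored: 0 at rest, growing as it is spread outward.
- keeper_knob (a point): Centre of the upright brass knob, 14 mm across, 34 high, on the end of the steel keeper arm, 96 mm from its pivot. The arm swings level, 95 to 103 mm above the bench, 12 mm wide. Closed, it points along the rack's -y over the boards, knob at rack x = -58, y = -44 mm; it clears by 3 mm the shoulder of a board fully down, beside its tab, and is blocked by one that is not.
- keeper (a joint): Keeper arm angle, rad, about its upright pivot at rack x = -58, y = +52 mm: 0 closed at its stop, growing as it swings out, clockwise from above, to 1.57 where it points along the rack's -x. Starts at 1.15 to 1.5; stays where left; under 1 N at the knob moves it.

How it is judged:
By the outcome, as a careful person would: the job done as asked, in the order asked, and still so for the second after the job is handed in, with the robot touching nothing.
It also fails if it takes over 58 s, if anything falls off the work surface, if the arm or the gripper's body presses on something with over 40 N, if the wrist force passes 120 N, or if a joint passes its speed limit or range.

## Robot

A 7-joint arm with a two-finger parallel gripper is mounted at the origin on a cart in front of the work surface, level with it; the furniture and walls round the work are solid. World frame = base frame: x ahead of the robot, y to its left, z up, the work surface at z = 0. Lengths are in m, angles in rad, forces in N, time in s.
With the tool pointing down it reaches from about 0.425 to 0.875 m from the base axis. Payload 4.7 kg.
Tool frame: the origin (TCP) lies where the fingers leave the gripper's body, on its centre line; the fingertips stand 70 mm ahead of it and the grasp point (between the pads) lies 51 mm ahead of it; z points along the fingers, y is the line along which they close (so a half turn about z gives the same grasp; the last joint's range is limited). The gripper opens to 87 mm and grips with 3 to 60 N. Pads are 19 mm wide; open, the fingers measure 117 mm over their backs; the gripper's body (75 mm by 190 mm) begins 51 mm behind the grasp point.
Start: joints at [-1.249, 0.321, -0.07, 1.45, 0.023, 1.371, -0.057], TCP at [0.197, 0.619, 0.292] pointing down, gripper open.
Joint ranges: [-2.86, 2.86], [-0.3, 2.09], [-1.38, 1.24], [0.06, 2.45], [-1.56, 4.7], [0.09, 2.05], [-2.69, 2.69]. Speed limits (rad/s): [2.57, 2.57, 3.14, 3.14, 3.14, 3.14, 3.14].

## Interface

Orientations are given as a rotation vector (axis times angle).
In Python, from bench import ctrl gives the robot as it stands.
- The arm moves only by the tool drive_tool, never from a script. Its argument "motion" is a list of rows, each a list of 3 entries, a list of its own where there are three numbers: the shift along the tool's x, y, z in cm, then the turn, a rotation vector about the tool's x, y, z in degrees, then the opening, from -1 (shut) to 1 (fully open). In form: [[[x, y, z], [ax, ay, az], claw], ...]. A call has 1 to 12 rows; each row shifts and turns the commanded pose from where the row before left it, along the tool's axes as they then stand; what a row does not reach is not made up. A row lasts 1/8 s, in which the tool goes at most 62.5 mm and 10.7 degrees, less where a joint would pass 70% of its speed; a pose out of reach is approached as far as the arm can. A call with a gripper value outside its range is refused whole. The fingers move at their own pace and stop on an object; "force" is the grip in N (left out, the last holds). Time passes only in rows, so rows that do not move let the fingers close. It gives the time, the measured TCP pose, the force, the opening and the grip force at its end, in the units of the state.
- ctrl.get_state(): the state, without advancing time (a new reading comes with each control period).
- ctrl.get_image(name): name is "side" or "top"; returns the picture (420x560x3 uint8, red, green, blue); there is no depth.
- ctrl.calibration(name): a dict with "K" (3x3 intrinsics, pixels), "origin" and "attitude" of the camera in the world. Camera axes: x right, y up, looking along -z (the intrinsics and any distortion apply to the point x, -y, -z); pixel columns grow to the right and rows downward; lengths in m; the calibration is good to about 2 mm. A picture is of the moment at which its call begins. calibration takes no time and is no camera call.
- ctrl.close_job(): hands the job in; it is judged then, once.
The state is a dict: "time": time; "joint_positions": joint angles; "qd": joint speeds; "joint_torque": joint torques, N m; "position": TCP position; "tool_rot": TCP orientation; "ft_force": force on the tool from outside, world axes, zero at the start; "torque": the same for the moment, N m; "grip_width": opening from 0.0 (shut) to 1.0 (fully open); "grip_force": force on a finger pad.
Only numpy, scipy, OpenCV 4.12 (cv2) and the standard library are available. Lean on these libraries where they do the work, as an engineer would, in place of code of your own. Each camera call takes 0.05 s, during which the arm holds its last target. There are 200 camera calls.

## Working session

There is one attempt and no reset: what is moved stays moved. The work goes in short steps, Python scripts to look and compute and a tool call to move; the robot and the scene stay as the last step left them, time stands still between calls to the robot, and variables do not carry over. Pictures are saved under pics/ and viewed, at most 11 in all, crops included, and the job is handed in when it is done.

Besides the shell and the picture viewer there is one more tool, called after "Request:" by a JSON object that holds its "fn" and its "kwargs", one argument or row to a line. drive_tool: Moves the arm, as the interface text tells. Its arguments: {"type":"object","properties":{"motion":{"type":"array","items":{"type":"array"}},"force":{"type":"number"}},"required":["motion"]}

```bash
mkdir -p pics
cat > h.py <<'E'
import numpy as np, cv2
from bench import ctrl
from scipy.spatial.transform import Rotation as R
def cam(n):
    c=ctrl.calibration(n); return c
def snap(n,f):
    im=ctrl.get_image(n); cv2.imwrite('pics/'+f,cv2.cvtColor(im,cv2.COLOR_RGB2BGR)); return im
E
python3 - <<'E'
from h import *
snap('top','t0.png'); snap('side','s0.png')
for n in('top','side'): print(ctrl.calibration(n))
print(ctrl.get_state())
E
```

```text
{'K': array([[384.56387188,   0.        , 281.32779995],
       [  0.        , 384.56387188, 204.15588817],
       [  0.        ,   0.        ,   1.        ]]), 'origin': array([ 0.46025113, -0.00602411,  0.93412134]), 'attitude': array([ 0.13592782, -0.11475043, -1.55094901])}
{'K': array([[481.82069164,   0.        , 276.89607493],
       [  0.        , 481.82069164, 209.10680851],
       [  0.        ,   0.        ,   1.        ]]), 'origin': array([ 0.57541119, -0.811241  ,  0.44300148]), 'attitude': array([ 1.18994802, -0.00988122,  0.00757721])}
{'time': 0.1, 'joint_positions': array([-1.24891933,  0.32176193, -0.07010096,  1.45156671,  0.02261447,
        1.37078831, -0.05688677]), 'qd': array([ 0.00139586, -0.00155347, -0.00032165, -0.00185521, -0.00046056,
        0.00028803, -0.00075865]), 'joint_torque': array([ 8.97156474e-05, -4.92569625e+01, -4.05466827e-01, -3.13399315e+01,
       -6.41133101e-02,  3.93633870e-02,  7.18418596e-05]), 'position': array([0.19683179, 0.61908482, 0.29125555]), 'tool_rot': array([-4.81430987e-01, -3.10431734e+00,  2.71616154e-03]), 'ft_force': array([-0.41316903,  0.23498067, -0.73570553]), 'torque': array([ 0.01994937,  0.00934032, -0.00353803]), 'grip_force': 0.0, 'grip_width': 1.0003830296899703}
```

View pics/t0.png

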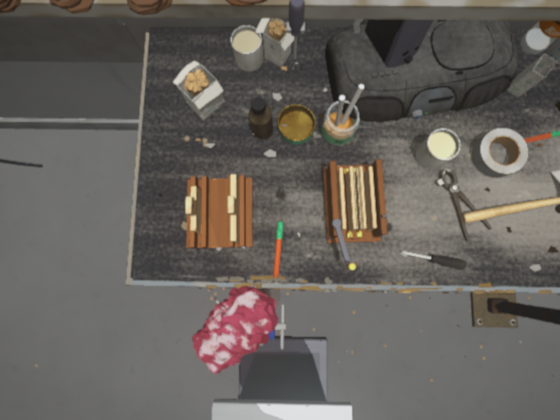

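View pics/s0.png

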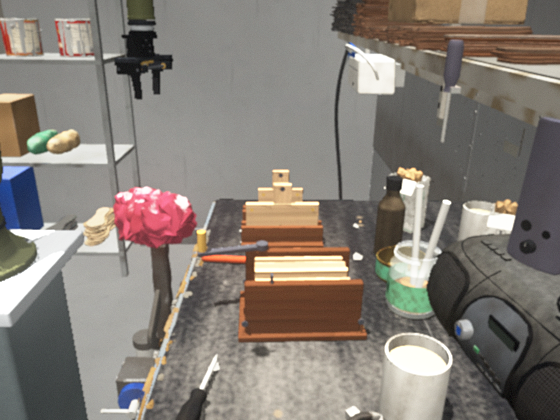

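The top view shows the stand at about (220,212), with the long board in its right slot (col 233) and the short board at col 192. The rack is at (355,203) and the keeper arm runs from (337,223) to the knob at (352,267). Next I'll zoom in.

Run:
```python
from h import *
im=cv2.imread('pics/t0.png')
a=cv2.resize(im[160:280,180:260],None,fx=5,fy=5,interpolation=cv2.INTER_CUBIC)
b=cv2.resize(im[155:275,315:395],None,fx=5,fy=5,interpolation=cv2.INTER_CUBIC)
o=np.hstack([a,b])
for i in range(0,600,50): cv2.putText(o,str(i),(0,i+4),0,.3,(255,255,255)); 
for i in range(0,800,50): o[::10,i]=255; o[i:i+1,::10]=255 if i<600 else 0
cv2.imwrite('pics/z0.png',o)
```

```text
(no output)
```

View pics/z0.png

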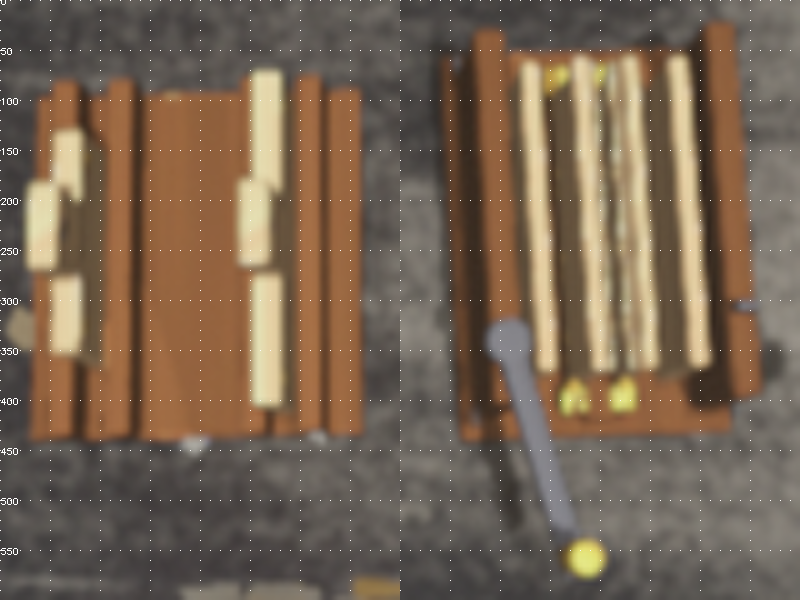

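The zoom shows the long board's shoulders running from (267,68) to (267,407) and its tab at x 238–270, y 178–267. The rack gap line runs from (607,55) to (628,370). The keeper pivot is at (510,340) and the knob at (587,558).

```bash
cat >> h.py <<'E'
def ray(n,u,v,z):
    c=cam(n);K=c['K'];A=R.from_rotvec(c['attitude'])
    d=A.apply([(u-K[0,2])/K[0,0],-(v-K[1,2])/K[1,1],-1]); o=np.array(c['origin'])
    return o+d*(z-o[2])/d[2]
def proj(n,P):
    c=cam(n);K=c['K'];q=R.from_rotvec(c['attitude']).inv().apply(np.array(P)-c['origin'])
    return K[0,2]+K[0,0]*q[...,0]/-q[...,2],K[1,2]+K[1,1]*q[...,1]/q[...,2]
E
python3 - <<'E'
from h import *
L=lambda x,y,z:ray('top',180+x/5-.4,160+y/5-.4,z)
Q=lambda x,y,z:ray('top',315+(x-400)/5-.4,155+y/5-.4,z)
def rep(s,a,b): d=a-b; print(s,a.round(4),b.round(4),'mid',((a+b)/2).round(4),'len',np.hypot(*d[:2]).round(4),'yaw',np.degrees(np.arctan2(d[1],d[0])).round(2))
rep('board',L(267,68,.086),L(267.5,407,.086))
rep('tab',L(254,178,.128),L(254,267,.128))
rep('short tab',L(42,180,.128),L(42,270,.128))
rep('short',L(69,128,.086),L(67,355,.086))
rep('gap',Q(607,55,.09),Q(628,370,.09))
rep('fixL',Q(532,62,.09),Q(547,370,.09)); rep('fixR',Q(678,55,.09),Q(701,367,.09))
rep('cheekL',Q(490,30,.094),Q(515,405,.094)); rep('cheekR',Q(719,23,.094),Q(747,393,.094))
rep('keeper',Q(510,340,.103),Q(587,558,.133))
E
python3 -c "
from scipy.spatial.transform import Rotation as R
print(R.from_rotvec([-4.81430987e-01, -3.10431734e+00,  2.71616154e-03]).as_matrix().round(3))"
```

```text
board [0.6664 0.1174 0.086 ] [0.5132 0.1115 0.086 ] mid [0.5898 0.1145 0.086 ] len 0.1534 yaw 2.22
tab [0.6079 0.1151 0.128 ] [0.5696 0.1136 0.128 ] mid [0.5888 0.1143 0.128 ] len 0.0384 yaw 2.2
short tab [0.6057 0.2058 0.128 ] [0.5669 0.2037 0.128 ] mid [0.5863 0.2047 0.128 ] len 0.0389 yaw 3.21
short [0.6373 0.206  0.086 ] [0.5347 0.2013 0.086 ] mid [0.586  0.2037 0.086 ] len 0.1028 yaw 2.58
gap [ 0.687  -0.1603  0.09  ] [ 0.5446 -0.1675  0.09  ] mid [ 0.6158 -0.1639  0.09  ] len 0.1425 yaw 2.92
fixL [ 0.6832 -0.1265  0.09  ] [ 0.5441 -0.132   0.09  ] mid [ 0.6137 -0.1292  0.09  ] len 0.1393 yaw 2.28
fixR [ 0.6874 -0.1922  0.09  ] [ 0.5465 -0.1995  0.09  ] mid [ 0.6169 -0.1958  0.09  ] len 0.1411 yaw 2.97
cheekL [ 0.6967 -0.1072  0.094 ] [ 0.5281 -0.1174  0.094 ] mid [ 0.6124 -0.1123  0.094 ] len 0.1689 yaw 3.46
cheekR [ 0.7014 -0.21    0.094 ] [ 0.535  -0.2183  0.094 ] mid [ 0.6182 -0.2141  0.094 ] len 0.1666 yaw 2.87
keeper [ 0.5556 -0.1142  0.103 ] [ 0.4627 -0.1413  0.133 ] mid [ 0.5091 -0.1277  0.118 ] len 0.0968 yaw 16.28
[[-0.953  0.303 -0.   ]
 [ 0.303  0.953 -0.002]
 [-0.    -0.002 -1.   ]]
```

```bash
cat >> h.py <<'E'
def go(x,y,z,yaw):
    "tool-frame shift (cm) and z turn (deg) to put TCP at xyz, tool pointing down with tool y along yaw+90 deg"
    s=ctrl.get_state(); T=R.from_rotvec(s['tool_rot'])
    a=np.radians(yaw); G=R.from_matrix(np.array([[-np.cos(a),-np.sin(a),0],[-np.sin(a),np.cos(a),0],[0,0,-1]]).T.T)
    M=np.array([[-np.cos(a),-np.sin(a),0],[-np.sin(a),np.cos(a),0],[0,0,-1]])
    G=R.from_matrix(M)
    d=np.array([x,y,z])-s['position']
    print('t',round(s['time'],2),'pos',s['position'].round(4),'shift cm',(T.inv().apply(d)*100).round(2),'turn',np.degrees((T.inv()*G).as_rotvec()).round(2),
     'shift after turn',(G.inv().apply(d)*100).round(2),'F',s['ft_force'].round(2),'grip',s['grip_width'],s['grip_force'])
E
python3 -c "
from h import *
go(.589,.1144,.25,2.3)"
```

```text
t 0.1 pos [0.1968 0.6191 0.2913] shift cm [-52.66 -36.21   4.19] turn [-1.000e-01 -1.000e-02 -1.993e+01] shift after turn [-37.16 -52.     4.13] F [-0.41  0.23 -0.74] grip 1.0003830296899703 0.0
```

Request:
{"fn": "drive_tool", "kwargs": {
  "motion": [
    [[-2.4,-1.6,0],[0,0,0],1],
    [[-4.5,-3.1,0],[0,0,0],1],
    [[-4.5,-3.1,0.3],[0,0,0],1],
    [[-4.5,-3.1,0.4],[0,0,0],1],
    [[-4.5,-3.1,0.4],[0,0,0],0.6],
    [[-4.5,-3.1,0.5],[0,0,0],0.2],
    [[-4.5,-3.1,0.5],[0,0,0],0],
    [[-4.5,-3.1,0.5],[0,0,0],0],
    [[-4.5,-3.1,0.5],[0,0,0],0],
    [[-4.5,-3.1,0.5],[0,0,0],0],
    [[-4.5,-3.1,0.5],[0,0,0],0],
    [[-4.5,-3.1,0],[0,0,0],0]
  ],
  "force": 40
}}

```text
time: 1.6
position: [0.5838, 0.1206, 0.2504]
tool_rot: [-0.481, -3.103, 0.001]
ft_force: [0.6, -0.1, 1.4]
grip_width: 0.496
grip_force: 0.0
```

Request:
{"fn": "drive_tool", "kwargs": {
  "motion": [
    [[-0.8,-0.5,0],[0,0,-7],0],
    [[0,0,0],[0,0,-7],0],
    [[0,0,0],[0,0,-6],0],
    [[0,0,0],[0,0,0],0],
    [[0,0,0],[0,0,0],0]
  ]
}}

```text
time: 2.22
position: [0.5894, 0.1148, 0.251]
tool_rot: [0.062, -3.141, 0.0]
ft_force: [-0.7, -0.3, -0.4]
grip_width: 0.499
grip_force: 0.0
```

```bash
python3 -c "
from h import *
go(.589,.1144,.162,2.3)
a=snap('top','t1.png');b=snap('side','s1.png')
a=cv2.cvtColor(a,4);b=cv2.cvtColor(b,4)
cv2.imwrite('pics/z1.png',np.hstack([cv2.resize(a[140:260,170:270],(400,480),interpolation=2),cv2.resize(b[130:250,230:330],(400,480),interpolation=2)]))
"
```

```text
t 2.23 pos [0.5894 0.1148 0.251 ] shift cm [ 0.04 -0.04  8.9 ] turn [-0.   -0.02 -0.03] shift after turn [ 0.04 -0.04  8.9 ] F [-0.69 -0.26 -0.38] grip 0.498603794366403 0.0
```

View pics/z1.png

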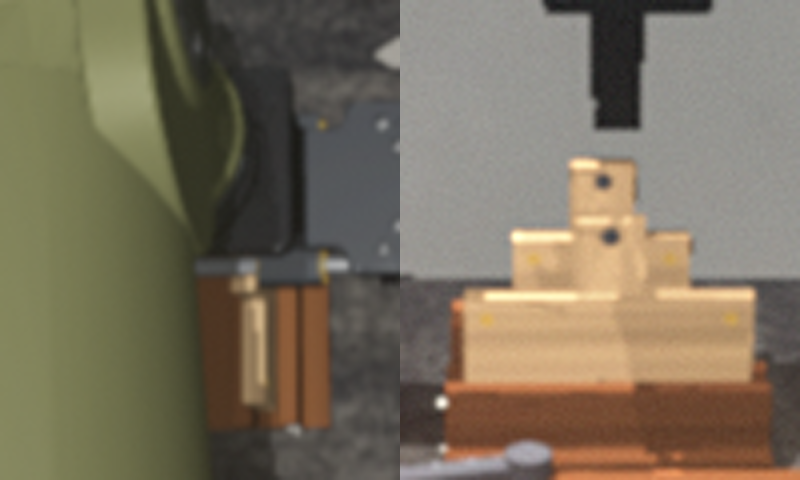

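The crop shows the fingers (x≈617) straddling above the long board's tab (x≈610), within about 3 mm along the board. I'll descend and grip.

Request:
{"fn": "drive_tool", "kwargs": {
  "motion": [
    [[0.1,-0.04,2.5],[0,0,0],0],
    [[0,0,2.5],[0,0,0],0],
    [[0,0,2],[0,0,0],0],
    [[0,0,1.8],[0,0,0],0],
    [[0,0,0],[0,0,0],0],
    [[0,0,0],[0,0,0],-0.5],
    [[0,0,0],[0,0,0],-1],
    [[0,0,0],[0,0,0],-1],
    [[0,0,0],[0,0,0],-1],
    [[0,0,0],[0,0,0],-1]
  ],
  "force": 40
}}

```text
time: 3.58
position: [0.5887, 0.1146, 0.1637]
tool_rot: [-0.065, 3.14, 0.001]
ft_force: [-0.8, 0.8, 1.6]
grip_width: 0.133
grip_force: 40.0
```

Request:
{"fn": "drive_tool", "kwargs": {
  "motion": [
    [[0,0,-1],[0,0,0],-1],
    [[0,0,-2],[0,0,0],-1],
    [[0,0,-2.5],[0,0,0],-1],
    [[0,0,-2.5],[0,0,0],-1],
    [[0,0,-2.5],[0,0,0],-1],
    [[0,0,-1.5],[0,0,0],-1],
    [[0,0,-0.5],[0,0,0],-1],
    [[0,0,0],[0,0,0],-1]
  ],
  "force": 55
}}

```text
time: 4.58
position: [0.5883, 0.1143, 0.2879]
tool_rot: [0.065, -3.14, 0.0]
ft_force: [0.3, -0.2, -1.2]
grip_width: 0.134
grip_force: 55.0
```

```bash
python3 -c "
from h import *
go(.6155,-.1633,.285,2.9)"
```

```text
t 4.58 pos [0.5883 0.1143 0.2879] shift cm [ -1.57 -27.85   0.29] turn [-0.   -0.03 -0.53] shift after turn [ -1.31 -27.87   0.29] F [ 0.33 -0.17 -1.15] grip 0.13438478055546194 54.97048884630203
```

Request:
{"fn": "drive_tool", "kwargs": {
  "motion": [
    [[-0.4,-2,0],[0,0,-0.5],-1],
    [[-0.4,-3.5,0],[0,0,0],-1],
    [[-0.4,-4,0],[0,0,0],-1],
    [[-0.4,-4,0],[0,0,0],-1],
    [[-0.4,-4,0],[0,0,0],-1],
    [[-0.4,-4,0],[0,0,0],-1],
    [[-0.4,-3.5,0],[0,0,0],-1],
    [[-0.4,-2,0],[0,0,0],-1],
    [[-0.2,-0.8,0],[0,0,0],-1],
    [[0,0,0],[0,0,0],-1],
    [[0,0,0],[0,0,0],-1]
  ]
}}

```text
time: 5.95
position: [0.6365, -0.1596, 0.2881]
tool_rot: [0.082, -3.14, -0.002]
ft_force: [1.1, -0.1, -0.3]
grip_width: 0.134
grip_force: 55.0
```

```bash
python3 -c "
from h import *
go(.6355,-.1623,.249,2.9)
a=snap('top','t2.png');b=snap('side','s2.png')
a=cv2.cvtColor(a,4);b=cv2.cvtColor(b,4)
cv2.imwrite('pics/z2.png',np.hstack([cv2.resize(a[140:260,310:410],(400,480),interpolation=2),cv2.resize(b[170:350,225:375],(400,480),interpolation=2)]))
"
```

```text
t 5.95 pos [ 0.6365 -0.1596  0.2881] shift cm [ 0.11 -0.27  3.91] turn [ 0.07 -0.01  0.1 ] shift after turn [ 0.11 -0.26  3.91] F [ 1.05 -0.07 -0.33] grip 0.1343901528255729 54.97051348909736
```

View pics/z2.png

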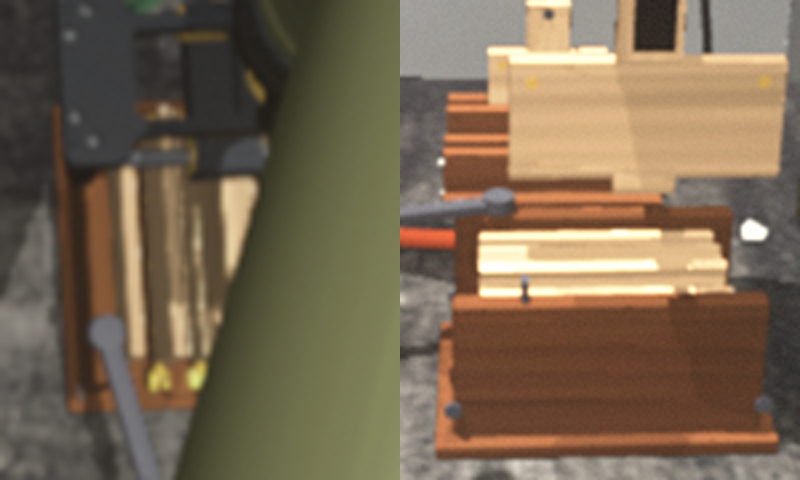

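The crop shows the board held level above the rack, its tongue centred at x≈642 and the gap still clear. Next I'll check the tongue's x against the side-camera projection.

```bash
python3 -c "
from h import *
for x in (.6335,.6365): print(x,proj('side',[x,-.1596,.135]))
print('seen',225+242*.375, 170+185*.375)
# leaf tops in side view: x extents at +-70 along rack
c=np.array([.6155,-.1633]);u=np.array([np.cos(.0506),np.sin(.0506)]);v=np.array([-u[1],u[0]])
for s in(-.07,.07):
  p=c+s*u-.0335*v; print('fixR end',np.array(proj('side',[*p,.09])).round(1))
print('seen',225+80*.375,225+332*.375,170+295*.375)
for s in(-.095,.095):
  p=c+s*u-.052*v; print('cheekR end',np.array(proj('side',[*p,.094])).round(1))
print('seen',225+54*.375,225+367*.375,170+295*.375)
"
```

```text
0.6335 (np.float64(313.6734264491013), np.float64(238.80155596040072))
0.6365 (np.float64(315.681261771748), np.float64(238.8234489632309))
seen 315.75 239.375
fixR end [254.9 278.3]
fixR end [350.7 276.9]
seen 255.0 349.5 280.625
cheekR end [237.2 282.7]
cheekR end [370.7 280.7]
seen 245.25 362.625 280.625
```

Request:
{"fn": "drive_tool", "kwargs": {
  "motion": [
    [[0.1,-0.26,0.5],[0,0,0.1],-1],
    [[0,0,1.5],[0,0,0],-1],
    [[0,0,1.5],[0,0,0],-1],
    [[0,0,0.4],[0,0,0],-1],
    [[0,0,0],[0,0,0],-1],
    [[0,0,0],[0,0,0],-1]
  ]
}}

```text
time: 6.8
position: [0.6356, -0.1644, 0.2497]
tool_rot: [-0.076, 3.14, -0.0]
ft_force: [0.4, -0.3, -2.0]
grip_width: 0.134
grip_force: 55.0
```

Request:
{"fn": "drive_tool", "kwargs": {
  "motion": [
    [[0,0,0.4],[0,0,0],-1],
    [[0,0,0.4],[0,0,0],-1],
    [[0,0,0.4],[0,0,0],-1],
    [[0,0,0.4],[0,0,0],-1],
    [[0,0,0],[0,0,0],-1]
  ]
}}

```text
time: 7.42
position: [0.6366, -0.1639, 0.2356]
tool_rot: [-0.077, 3.136, 0.0]
ft_force: [-0.7, 2.8, 8.2]
grip_width: 0.138
grip_force: 55.0
```

Request:
{"fn": "drive_tool", "kwargs": {
  "motion": [
    [[0,0.15,0.3],[0,0,0],-1],
    [[0,0,0.4],[0,0,0],-1],
    [[0,0,0.4],[0,0,0],-1],
    [[0,0,0.4],[0,0,0],-1],
    [[0,0,0],[0,0,0],-1]
  ]
}}

```text
time: 8.05
position: [0.635, -0.1626, 0.2172]
tool_rot: [0.076, -3.14, -0.0]
ft_force: [1.3, 1.7, -0.7]
grip_width: 0.132
grip_force: 55.0
```

Request:
{"fn": "drive_tool", "kwargs": {
  "motion": [
    [[0,0.05,0.5],[0,0,0],-1],
    [[0,0,0.6],[0,0,0],-1],
    [[0,0,0.6],[0,0,0],-1],
    [[0,0,0.6],[0,0,0],-1],
    [[0,0,0.6],[0,0,0],-1],
    [[0,0,0],[0,0,0],-1]
  ]
}}

```text
time: 8.8
position: [0.6349, -0.162, 0.188]
tool_rot: [0.076, -3.14, -0.0]
ft_force: [1.8, 0.4, -2.0]
grip_width: 0.129
grip_force: 55.0
```

Request:
{"fn": "drive_tool", "kwargs": {
  "motion": [
    [[0,0,0.5],[0,0,0],-1],
    [[0,0,0.3],[0,0,0],-1],
    [[0,0,0.2],[0,0,0],-1],
    [[0,0,0],[0,0,0],-1]
  ]
}}

```text
time: 9.3
position: [0.6352, -0.1623, 0.1797]
tool_rot: [-0.076, 3.141, 0.0]
ft_force: [-1.2, 1.6, 4.3]
grip_width: 0.137
grip_force: 55.0
```

Request:
{"fn": "drive_tool", "kwargs": {
  "motion": [
    [[0,0,0.2],[0,0,0],-1],
    [[0,0,0],[0,0,0],-1],
    [[0,0,0],[0,0,0],-1]
  ]
}}

```text
time: 9.68
position: [0.6353, -0.1626, 0.1796]
tool_rot: [-0.075, 3.14, 0.001]
ft_force: [-4.7, 1.4, 13.4]
grip_width: 0.135
grip_force: 55.0
```

Resting on the floor with about 13 N. Now sweep toward rack −x (tool +x).

Request:
{"fn": "drive_tool", "kwargs": {
  "motion": [
    [[0.2,0,0],[0,0,0],-1],
    [[0.2,0,0],[0,0,0],-1],
    [[0.2,0,0],[0,0,0],-1],
    [[0.2,0,0],[0,0,0],-1],
    [[0,0,0],[0,0,0],-1]
  ]
}}

```text
time: 10.3
position: [0.6312, -0.1622, 0.1796]
tool_rot: [-0.077, 3.13, -0.001]
ft_force: [6.2, 1.3, 4.7]
grip_width: 0.135
grip_force: 55.0
```

Request:
{"fn": "drive_tool", "kwargs": {
  "motion": [
    [[0.2,0,0.1],[0,0,0],-1],
    [[0.2,0,0.1],[0,0,0],-1],
    [[0.2,0,0],[0,0,0],-1],
    [[0,0,0],[0,0,0],-1]
  ]
}}

```text
time: 10.8
position: [0.6273, -0.1624, 0.1795]
tool_rot: [-0.077, 3.124, -0.002]
ft_force: [7.6, 1.9, 8.8]
grip_width: 0.134
grip_force: 55.0
```

Request:
{"fn": "drive_tool", "kwargs": {
  "motion": [
    [[0.2,0,0],[0,0,0],-1],
    [[0.2,0,0],[0,0,0],-1],
    [[0.2,0,0],[0,0,0],-1],
    [[0,0,0],[0,0,0],-1]
  ]
}}

```text
time: 11.3
position: [0.6211, -0.1628, 0.1793]
tool_rot: [-0.077, 3.125, -0.002]
ft_force: [8.2, 1.4, 8.4]
grip_width: 0.134
grip_force: 55.0
```

Request:
{"fn": "drive_tool", "kwargs": {
  "motion": [
    [[0.2,0,0],[0,0,0],-1],
    [[0.2,0,0],[0,0,0],-1],
    [[0.2,0,0],[0,0,0],-1],
    [[0,0,0],[0,0,0],-1]
  ]
}}

```text
time: 11.8
position: [0.6148, -0.1631, 0.179]
tool_rot: [-0.077, 3.126, -0.002]
ft_force: [8.1, 1.4, 7.7]
grip_width: 0.133
grip_force: 55.0
```

Request:
{"fn": "drive_tool", "kwargs": {
  "motion": [
    [[0.2,0,0.05],[0,0,0],-1],
    [[0.2,0,0],[0,0,0],-1],
    [[0.2,0,0.05],[0,0,0],-1],
    [[0,0,0],[0,0,0],-1]
  ]
}}

```text
time: 12.3
position: [0.6087, -0.1634, 0.1781]
tool_rot: [-0.077, 3.126, -0.002]
ft_force: [6.9, 1.6, 7.9]
grip_width: 0.135
grip_force: 55.0
```

Request:
{"fn": "drive_tool", "kwargs": {
  "motion": [
    [[0.2,0,0],[0,0,0],-1],
    [[0.2,0,0],[0,0,0],-1],
    [[0,0,0],[0,0,0],-1],
    [[0,0,0],[0,0,0],-1]
  ]
}}

```text
time: 12.8
position: [0.6044, -0.1636, 0.1777]
tool_rot: [-0.077, 3.127, -0.002]
ft_force: [7.3, 1.6, 7.3]
grip_width: 0.131
grip_force: 55.0
```

Request:
{"fn": "drive_tool", "kwargs": {
  "motion": [
    [[0.2,0,0.1],[0,0,0],-1],
    [[0.2,0,0],[0,0,0],-1],
    [[0.1,0,0],[0,0,0],-1],
    [[0,0,0],[0,0,0],-1]
  ]
}}

```text
time: 13.3
position: [0.5981, -0.1639, 0.1757]
tool_rot: [-0.077, 3.13, -0.002]
ft_force: [6.7, 1.0, 5.5]
grip_width: 0.132
grip_force: 55.0
```

```bash
python3 -c "
from h import *
go(.6155,-.1633,.17,2.9)
b=snap('side','s3.png')
b=cv2.cvtColor(b,4)
cv2.imwrite('pics/z3.png',cv2.resize(b[190:350,215:395],(720,640),interpolation=2)[:600])
"
```

```text
t 13.3 pos [ 0.5981 -0.1639  0.1757] shift cm [-1.73 -0.02  0.59] turn [-0.07  0.58 -0.09] shift after turn [-1.74 -0.03  0.57] F [6.67 1.01 5.52] grip 0.13184333724031738 54.997078282758594
```

View pics/z3.png

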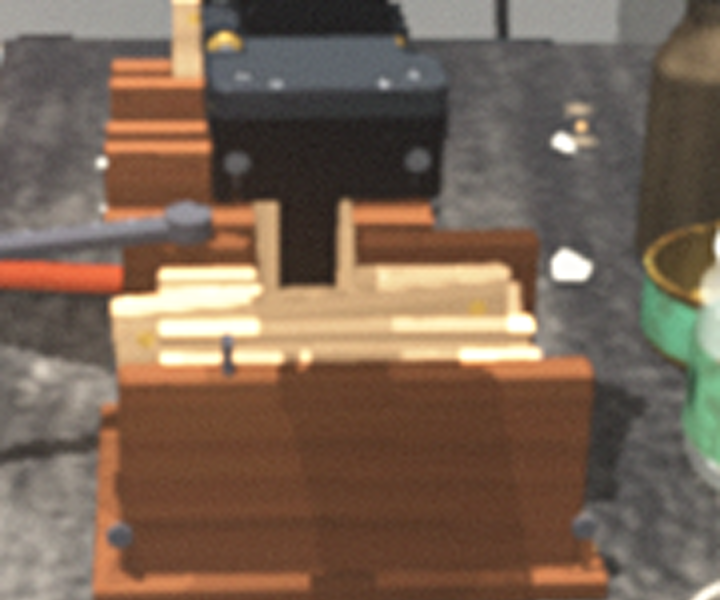

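The side view shows the board in the gap, about 1° low at its −x end and still aligned with the fingers. I'll press harder here.

Request:
{"fn": "drive_tool", "kwargs": {
  "motion": [
    [[0,0,0.2],[0,0,0],-1],
    [[0,0,0.2],[0,0,0],-1],
    [[0,0,0],[0,0,0],-1],
    [[0,0,0],[0,0,0],-1]
  ]
}}

```text
time: 13.85
position: [0.5993, -0.164, 0.1746]
tool_rot: [-0.077, 3.128, -0.001]
ft_force: [4.5, 2.4, 18.4]
grip_width: 0.133
grip_force: 55.0
```

```bash
python3 -c "
from h import *
def rayy(n,u,v,y):
    c=cam(n);K=c['K'];d=R.from_rotvec(c['attitude']).apply([(u-K[0,2])/K[0,0],-(v-K[1,2])/K[1,1],-1]);o=c['origin'];return (o+d*(y-o[1])/d[1]).round(4)
print(rayy('side',215+112/4,190+299/4,-.1639-.0038-.006),rayy('side',215+516/4,190+283/4,-.1639+.0038-.006))
# corners for tilt in image: top edge row along left part
# check with the fixed board near: ends
print(rayy('side',215+160/4,190+357/4,-.1633-.0035-.0335-.004),rayy('side',215+541/4,190+348/4,-.1633+.0035-.0335-.004))
"
```

```text
[ 0.5284 -0.1737  0.0976] [ 0.6801 -0.1661  0.1021]
[ 0.5476 -0.2043  0.0908] [ 0.6858 -0.1973  0.0921]
```

Request:
{"fn": "drive_tool", "kwargs": {
  "motion": [
    [[0,0,-0.2],[0,1,0],-1],
    [[0.2,0,0],[0,0.5,0],-1],
    [[0.2,0,0],[0,0,0],-1],
    [[0.2,0,0],[0,0,0],-1],
    [[0,0,0],[0,0,0],-1]
  ]
}}

```text
time: 14.48
position: [0.5943, -0.1638, 0.1743]
tool_rot: [0.078, -3.13, 0.004]
ft_force: [10.7, 1.4, 5.1]
grip_width: 0.133
grip_force: 55.0
```

Request:
{"fn": "drive_tool", "kwargs": {
  "motion": [
    [[0.1,0,0.2],[0,0,0],-1],
    [[0.1,0,0.2],[0,0,0],-1],
    [[0.2,0,0],[0,0,0],-1],
    [[0,0,0],[0,0,0],-1]
  ]
}}

```text
time: 14.98
position: [0.5936, -0.1639, 0.1743]
tool_rot: [0.079, -3.139, 0.004]
ft_force: [14.4, 1.9, 14.6]
grip_width: 0.134
grip_force: 55.0
```

```bash
python3 -c "
from h import *
go(.6155,-.1633,.17,2.9)
b=snap('side','s4.png')
b=cv2.cvtColor(b,4)
cv2.imwrite('pics/z4.png',cv2.resize(b[200:320,225:385],(800,600),interpolation=2))
"
```

```text
t 14.97 pos [ 0.5936 -0.1639  0.1743] shift cm [-2.19 -0.05  0.43] turn [-0.16 -0.11 -0.02] shift after turn [-2.19 -0.05  0.43] F [14.38  1.86 14.6 ] grip 0.1344459880645428 55.00150328502059
```

View pics/z4.png

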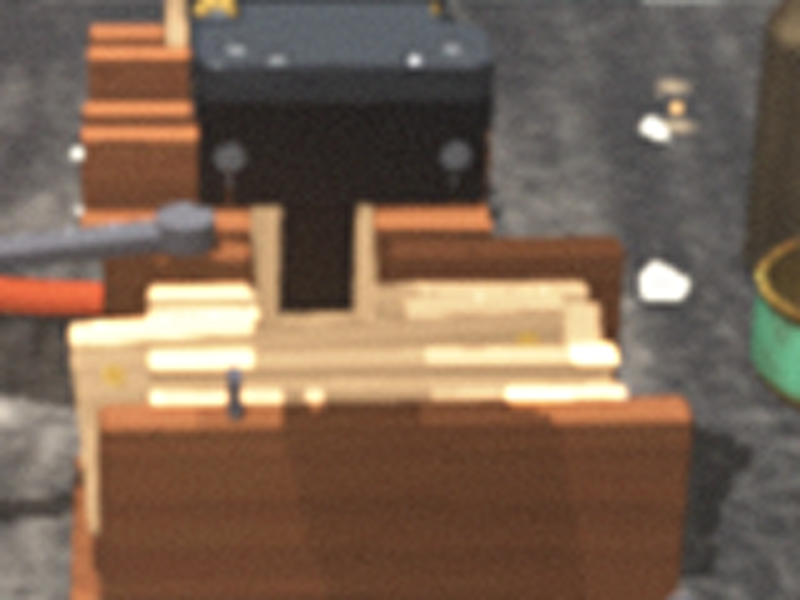

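Comparing the yellow dots at (113,375) and (527,338), the board is tilted about 4° with its −x end low. It has pivoted in the pads, so the tongue is probably in the notch and tipped. I'll relieve the x push and pitch the board back level.

Request:
{"fn": "drive_tool", "kwargs": {
  "motion": [
    [[-0.3,0,-0.2],[0,1,0],-1],
    [[-0.3,0,0],[0,1,0],-1],
    [[-0.3,0,0],[0,1,0],-1],
    [[-0.1,0,0],[0,1,0],-1],
    [[0,0,0],[0,0,0],-1],
    [[0,0,0],[0,0,0],-1]
  ]
}}

```text
time: 15.78
position: [0.5999, -0.1638, 0.1728]
tool_rot: [0.076, -3.059, 0.006]
ft_force: [7.6, 1.9, 11.0]
grip_width: 0.135
grip_force: 55.0
```

Request:
{"fn": "drive_tool", "kwargs": {
  "motion": [
    [[-0.3,0,0.1],[0,1,0],-1],
    [[-0.2,0,0.1],[0,1,0],-1],
    [[0,0,0],[0,0,0],-1],
    [[0,0,0],[0,0,0],-1]
  ]
}}

```text
time: 16.27
position: [0.6049, -0.1635, 0.1704]
tool_rot: [0.075, -3.025, 0.007]
ft_force: [8.0, 1.1, 10.0]
grip_width: 0.132
grip_force: 55.0
```

Request:
{"fn": "drive_tool", "kwargs": {
  "motion": [
    [[-0.2,0,0.2],[0,0.5,0],-1],
    [[-0.1,0,0.1],[0,0.5,0],-1],
    [[0,0,0],[0,0,0],-1],
    [[0,0,0],[0,0,0],-1]
  ]
}}

```text
time: 16.77
position: [0.6077, -0.1636, 0.1689]
tool_rot: [0.075, -3.009, 0.007]
ft_force: [6.8, 2.1, 18.2]
grip_width: 0.137
grip_force: 55.0
```

```bash
python3 -c "
from h import *
go(.6155,-.1633,.17,2.9)
b=snap('side','s5.png')
b=cv2.cvtColor(b,4)
cv2.imwrite('pics/z5.png',cv2.resize(b[200:320,225:385],(800,600),interpolation=2))
"
```

```text
t 16.77 pos [ 0.6077 -0.1636  0.1689] shift cm [-0.76 -0.01 -0.21] turn [-0.09 -7.55 -0.05] shift after turn [-0.78 -0.01 -0.11] F [ 6.76  2.11 18.16] grip 0.13704590246274526 54.99961498193443
```

View pics/z5.png

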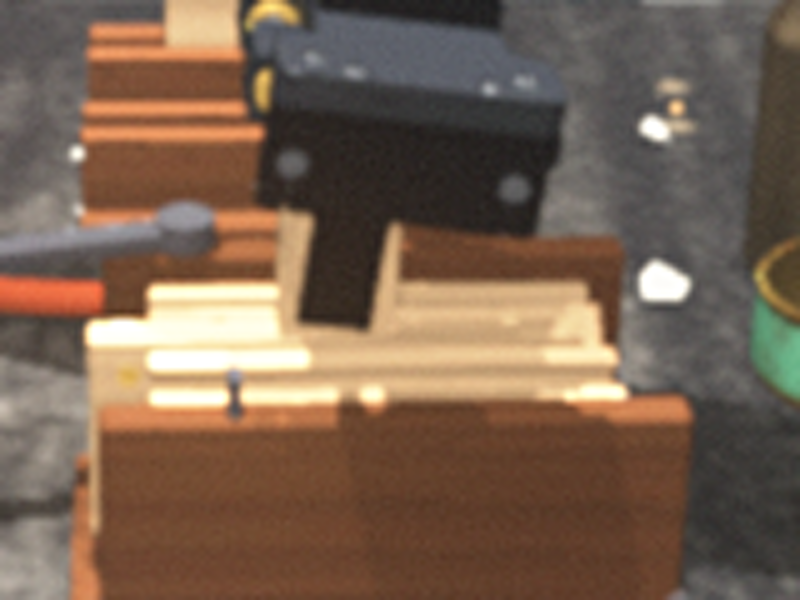

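The board is now almost level, with its left shoulder top at (88, 322–345), and its right dot has sunk out of sight. I'll compare the shoulder height with the predictions for home and on the floor.

```bash
python3 -c "
from h import *
u=np.array([np.cos(.0506),np.sin(.0506)]);v=np.array([-u[1],u[0]])
for off in(-.015,-.0125):
 for zz in(.092,.094,.102):
  c=np.array([.6155,-.1633])+off*u
  o=[]
  for s in(-.075,.075):
   for t in(-.006,.006):
    q=proj('side',[*(c+s*u+t*v),zz]); o.append((round((q[0]-225)*5),round((q[1]-200)*5)))
  print(off,zz,o)
# reference: fixed right board front/back edges
c=np.array([.6155,-.1633])
print([tuple(np.round((np.array(proj('side',[*(c+s*u+t*v),.09]))-[225,200])*5)) for s in(-.07,.07) for t in(-.0375,-.0295)])
"
```

```text
-0.015 0.092 [(82, 340), (83, 321), (579, 334), (572, 315)]
-0.015 0.094 [(82, 334), (83, 315), (579, 328), (572, 309)]
-0.015 0.102 [(82, 311), (82, 292), (581, 304), (574, 286)]
-0.0125 0.092 [(90, 340), (91, 321), (587, 333), (580, 315)]
-0.0125 0.094 [(90, 334), (91, 315), (587, 328), (580, 309)]
-0.0125 0.102 [(90, 311), (91, 292), (589, 304), (582, 286)]
[(np.float64(150.0), np.float64(399.0)), (np.float64(150.0), np.float64(385.0)), (np.float64(631.0), np.float64(391.0)), (np.float64(626.0), np.float64(378.0))]
```

Request:
{"fn": "drive_tool", "kwargs": {
  "motion": [
    [[0,0,-0.3],[0,0,0],-1],
    [[0,0,0],[0,0,0],-0.2],
    [[0,0,0],[0,0,0],-0.2],
    [[0,0,0],[0,0,0],-0.2],
    [[0,0,-2],[0,0,0],-0.2],
    [[0,0,-3],[0,0,0],-0.2],
    [[0,0,-3],[0,-4,0],-0.2],
    [[0,0,-2],[0,-3.5,0],-0.2],
    [[0,0,0],[0,0,0],-0.2]
  ]
}}

```text
time: 17.95
position: [0.6158, -0.1642, 0.2687]
tool_rot: [0.074, -3.128, 0.002]
ft_force: [-0.1, 0.4, 0.2]
grip_width: 0.403
grip_force: 0.0
```

```bash
python3 -c "
from h import *
go(.6155,-.1633,.2,2.9)
b=snap('side','s6.png')
b=cv2.cvtColor(b,4)
cv2.imwrite('pics/z6.png',cv2.resize(b[200:320,225:385],(800,600),interpolation=2))
"
```

```text
t 17.95 pos [ 0.6158 -0.1642  0.2687] shift cm [-0.06  0.1   6.87] turn [-0.04 -0.72 -0.19] shift after turn [0.03 0.09 6.87] F [-0.14  0.38  0.21] grip 0.40286074095489105 0.0
```

View pics/z6.png

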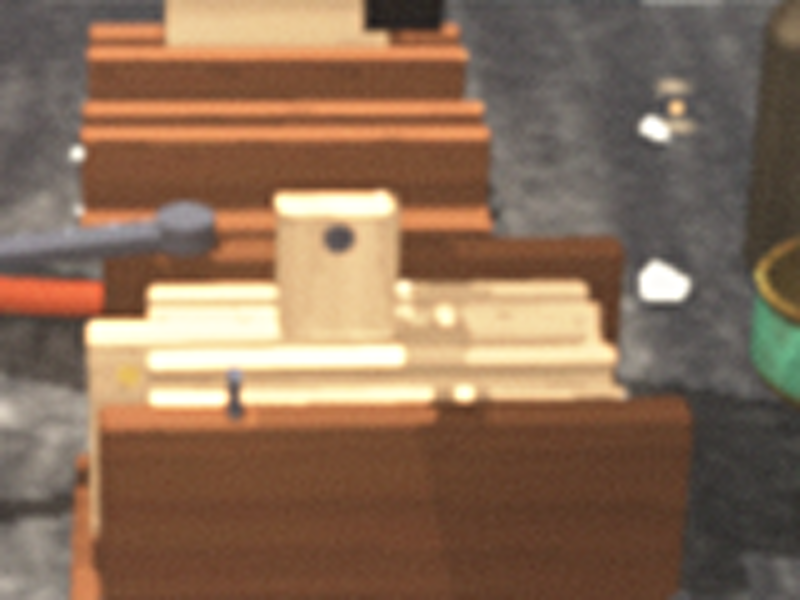

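The tab top runs from (275,197) to (398,193), so about 1° of tilt remains. I'll press the +x shoulder with closed fingers; that also measures its height.

Request:
{"fn": "drive_tool", "kwargs": {
  "motion": [
    [[-1.2,0.1,0],[0,-0.7,0],-1],
    [[-1.2,0.1,0],[0,0,0],-1],
    [[-1.3,0,1],[0,0,0],-1],
    [[0,0,2.5],[0,0,0],-1],
    [[0,0,2.5],[0,0,0],-1],
    [[0,0,2],[0,0,0],-1],
    [[0,0,1],[0,0,0],-1],
    [[0,0,0],[0,0,0],-1],
    [[0,0,0],[0,0,0],-1]
  ]
}}

```text
time: 19.12
position: [0.6524, -0.1597, 0.1759]
tool_rot: [0.076, -3.137, 0.001]
ft_force: [1.1, -0.2, 0.4]
grip_width: 0.003
grip_force: 0.0
```

Request:
{"fn": "drive_tool", "kwargs": {
  "motion": [
    [[0,-0.15,0.4],[0,0,0],-1],
    [[0,0,0.4],[0,0,0],-1],
    [[0,0,0.3],[0,0,0],-1],
    [[0,0,0.2],[0,0,0],-1],
    [[0,0,0],[0,0,0],-1]
  ]
}}

```text
time: 19.75
position: [0.6518, -0.1609, 0.1623]
tool_rot: [0.076, -3.136, -0.0]
ft_force: [-1.5, -0.0, 2.5]
grip_width: 0.005
grip_force: 1.3
```

Request:
{"fn": "drive_tool", "kwargs": {
  "motion": [
    [[0,0,0.2],[0,0,0],-1],
    [[0,0,0.2],[0,0,0],-1],
    [[0,0,0],[0,0,0],-1],
    [[0,0,0],[0,0,0],-1]
  ]
}}

```text
time: 20.25
position: [0.652, -0.162, 0.1621]
tool_rot: [0.075, -3.137, 0.001]
ft_force: [-7.5, 0.2, 19.4]
grip_width: 0.003
grip_force: 9.6
```

The +x shoulder stops firm at 92 mm, which is home. Now the −x shoulder.

Request:
{"fn": "drive_tool", "kwargs": {
  "motion": [
    [[0,0,-2],[0,0,0],-1],
    [[0,0,-3],[0,0,0],-1],
    [[0,0,-1.4],[0,0,0],-1],
    [[3,0,0],[0,0,0],-1],
    [[3.5,0,0],[0,0,0],-1],
    [[3,0,0],[0,0,0],-1],
    [[0,0,2],[0,0,0],-1],
    [[0,0,2.2],[0,0,0],-1],
    [[0,0,1],[0,0,0],-1],
    [[0,0,0.5],[0,0,0],-1],
    [[0,0,0],[0,0,0],-1]
  ]
}}

```text
time: 21.62
position: [0.5571, -0.1656, 0.1654]
tool_rot: [0.076, -3.135, 0.0]
ft_force: [0.3, 0.7, 0.7]
grip_width: 0.01
grip_force: 0.0
```

Request:
{"fn": "drive_tool", "kwargs": {
  "motion": [
    [[0,0,0.3],[0,0,0],-1],
    [[0,0,0.3],[0,0,0],-1],
    [[0,0,0],[0,0,0],-1],
    [[0,0,0],[0,0,0],-1]
  ]
}}

```text
time: 22.12
position: [0.5575, -0.1663, 0.1621]
tool_rot: [0.075, -3.138, 0.0]
ft_force: [-4.8, -0.1, 13.2]
grip_width: 0.009
grip_force: 6.4
```

Both shoulders are at 92 mm, so the board is home. Now the keeper.

Request:
{"fn": "drive_tool", "kwargs": {
  "motion": [
    [[0,0,-2],[0,0,0],-1],
    [[0,0,-4],[0,0,0],-1],
    [[0,0,-3],[0,0,0],-0.5],
    [[2,0.6,0],[0,0,0],0],
    [[3,0.8,0],[0,0,0],0],
    [[3,0.8,0],[0,0,0],0],
    [[1.3,0.4,0],[0,0,0],0],
    [[0,0,0],[0,0,0],0],
    [[0,0,0],[0,0,0],0]
  ],
  "force": 12
}}

```text
time: 23.25
position: [0.4642, -0.1442, 0.2501]
tool_rot: [0.076, -3.137, 0.001]
ft_force: [-0.0, 0.4, 0.4]
grip_width: 0.498
grip_force: 0.0
```

```bash
python3 -c "
from h import *
go(.4627,-.1413,.179,2.9)
b=snap('side','s7.png')
b=cv2.cvtColor(b,4)
cv2.imwrite('pics/z7.png',cv2.resize(b[160:320,170:370],(750,600),interpolation=2))
"
```

```text
t 23.25 pos [ 0.4642 -0.1442  0.2501] shift cm [0.1  0.3  7.11] turn [-0.03 -0.23 -0.12] shift after turn [0.13 0.29 7.11] F [-0.04  0.4   0.43] grip 0.4983125154173518 0.0
```

View pics/z7.png

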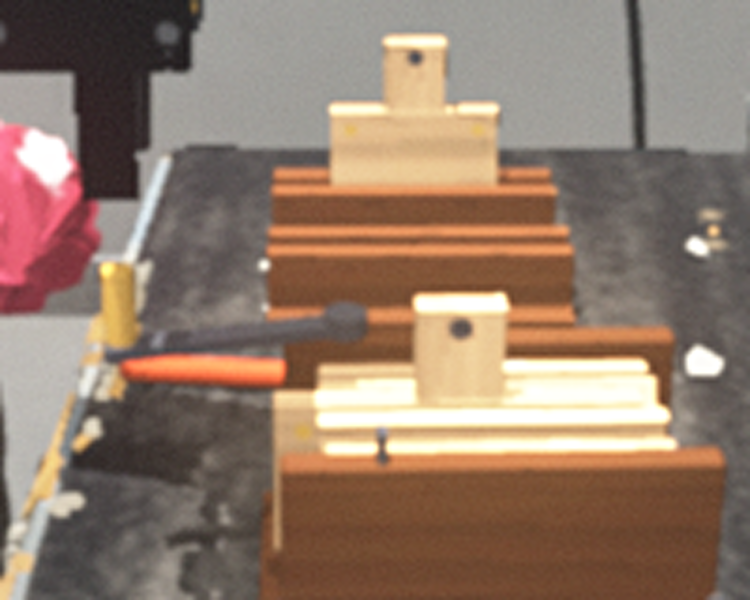

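The view shows the board level and down, with the knob at (118, 262–345) just under the open fingers.

```bash
python3 -c "
from h import *
for x,z in((.4627,.137),(.4627,.129),(.4627,.095),(.466,.137)): print(x,z,[ (np.array(proj('side',[x,-.1413,z]))-[170,160])*3.75])
print('finger',(np.array(proj('side',[.464,-.144,.18]))-[170,160])*3.75)
P=np.array([.555,-.1142]);a0=196.3
prev=None
for a in np.linspace(a0,274,12):
  q=P+.096*np.array([np.cos(np.radians(a)),np.sin(np.radians(a))])
  if prev is not None:
    d=q-prev; r=np.radians(2.9); print(round(a),q.round(4),'tool dx,dy cm',(-100*(d[0]*np.cos(r)+d[1]*np.sin(r))).round(2),(100*(-d[0]*np.sin(r)+d[1]*np.cos(r))).round(2))
  prev=q
"
```

```text
0.4627 0.137 [array([116.23984706, 267.19295963])]
0.4627 0.129 [array([117.15694496, 285.03445396])]
0.4627 0.095 [array([120.97358006, 359.28440439])]
0.466 0.137 [array([124.35332583, 267.28182177])]
finger [113.4415351  171.28023583]
203 [ 0.4669 -0.1523] tool dx,dy cm -0.34 -1.13
210 [ 0.4722 -0.1628] tool dx,dy cm -0.48 -1.08
217 [ 0.4788 -0.1726] tool dx,dy cm -0.61 -1.01
225 [ 0.4866 -0.1816] tool dx,dy cm -0.73 -0.93
232 [ 0.4954 -0.1895] tool dx,dy cm -0.84 -0.83
239 [ 0.5051 -0.1962] tool dx,dy cm -0.94 -0.72
246 [ 0.5156 -0.2017] tool dx,dy cm -1.02 -0.6
253 [ 0.5266 -0.2059] tool dx,dy cm -1.08 -0.47
260 [ 0.5381 -0.2087] tool dx,dy cm -1.13 -0.34
267 [ 0.5499 -0.2101] tool dx,dy cm -1.17 -0.2
274 [ 0.5617 -0.21  ] tool dx,dy cm -1.18 -0.05
```

Request:
{"fn": "drive_tool", "kwargs": {
  "motion": [
    [[0.1,0.3,2],[0,-0.2,0],0],
    [[0,0,2.5],[0,0,0],0],
    [[0,0,2],[0,0,0],0],
    [[0,0,0.5],[0,0,0],0],
    [[0,0,0],[0,0,0],-0.6],
    [[0,0,0],[0,0,0],-1],
    [[0,0,0],[0,0,0],-1],
    [[0,0,0],[0,0,0],-1]
  ],
  "force": 15
}}

```text
time: 24.3
position: [0.4622, -0.1411, 0.1803]
tool_rot: [0.076, -3.14, -0.0]
ft_force: [0.3, -1.5, 1.0]
grip_width: 0.154
grip_force: 15.0
```

Request:
{"fn": "drive_tool", "kwargs": {
  "motion": [
    [[-0.34,-1.13,0],[0,0,0],-1],
    [[-0.48,-1.08,0],[0,0,0],-1],
    [[-0.61,-1.01,0],[0,0,0],-1],
    [[-0.73,-0.93,0],[0,0,0],-1],
    [[-0.84,-0.83,0],[0,0,0],-1],
    [[-0.94,-0.72,0],[0,0,0],-1],
    [[0,0,0],[0,0,0],-1]
  ]
}}

```text
time: 25.18
position: [0.5054, -0.1973, 0.1802]
tool_rot: [0.074, -3.141, 0.002]
ft_force: [0.5, 1.1, 6.1]
grip_width: 0.152
grip_force: 15.0
```

Request:
{"fn": "drive_tool", "kwargs": {
  "motion": [
    [[-1.02,-0.6,0],[0,0,0],-1],
    [[-1.08,-0.47,0],[0,0,0],-1],
    [[-1.13,-0.34,0],[0,0,0],-1],
    [[-1.17,-0.2,0],[0,0,0],-1],
    [[-0.9,-0.05,0],[0,0,0],-1],
    [[-0.2,0,0],[0,0,0],-1],
    [[0,0,0],[0,0,0],-1]
  ]
}}

```text
time: 26.05
position: [0.5563, -0.2096, 0.1796]
tool_rot: [0.074, -3.13, -0.006]
ft_force: [-12.1, 5.1, 13.6]
grip_width: 0.153
grip_force: 15.0
```

Request:
{"fn": "drive_tool", "kwargs": {
  "motion": [
    [[0,0,0],[0,0,0],-0.3],
    [[0,0,0],[0,0,0],0],
    [[0,0,0],[0,0,0],0],
    [[0,0,-2],[0,0,0],0],
    [[0,0,-3.5],[0,0,0],0],
    [[0,0,-3.5],[0,0,0],0],
    [[3,0,-2],[0,0,0],0],
    [[4,0,0],[0,0,0],0],
    [[4,0,0],[0,0,0],0],
    [[0,0,0],[0,0,0],0]
  ]
}}

```text
time: 27.3
position: [0.448, -0.2166, 0.2916]
tool_rot: [-0.071, 3.14, 0.002]
ft_force: [1.1, -0.0, -0.0]
grip_width: 0.5
grip_force: 0.0
```

```bash
python3 -c "
from h import *
a=snap('top','t8.png');b=snap('side','s8.png')
a=cv2.cvtColor(a,4);b=cv2.cvtColor(b,4)
cv2.imwrite('pics/z8.png',np.hstack([cv2.resize(a[150:270,315:395],(400,600),interpolation=2),cv2.resize(b[220:340,280-55:360],(675,600),interpolation=2)[:,:400]]))
u=np.array([np.cos(.0506),np.sin(.0506)]);v=np.array([-u[1],u[0]]);c=np.array([.6155,-.1633])
k=c-.058*u-.044*v
print((np.array(proj('top',[*k,.137]))-[315,150])*5,(np.array(proj('side',[*k,.137]))-[225,220])*5+[400,0])
"
```

```text
[349.82620915 347.36997104] [592.13510002 162.43771021]
```

View pics/z8.png

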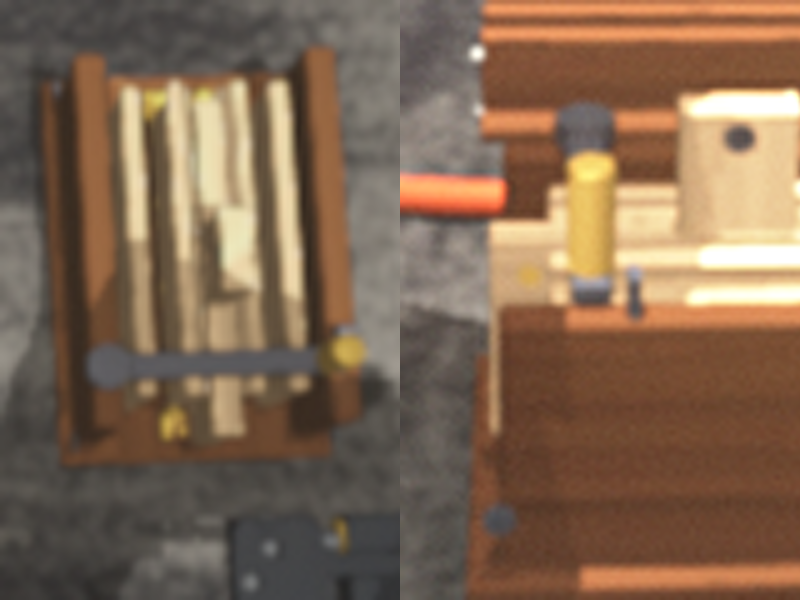

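The knob is within about 1 px of its predicted closed position (side 592,163; top 349,350). I'll push it gently from behind to confirm it's on the stop.

Request:
{"fn": "drive_tool", "kwargs": {
  "motion": [
    [[-2,0.3,3],[0,0,0],-1],
    [[-2.5,0,4],[0,0,0],-1],
    [[-2.2,0,3],[0,0,0],-1],
    [[0,0,1.2],[0,0,0],-1],
    [[0,0,0],[0,0,0],-1],
    [[0,0,0],[0,0,0],-1]
  ]
}}

```text
time: 28.15
position: [0.5169, -0.2097, 0.1791]
tool_rot: [-0.075, 3.141, -0.001]
ft_force: [0.2, 0.7, 0.5]
grip_width: 0.009
grip_force: 0.0
```

Request:
{"fn": "drive_tool", "kwargs": {
  "motion": [
    [[-0.7,0,0],[0,0,0],-1],
    [[-0.7,0,0],[0,0,0],-1],
    [[-0.5,0,0],[0,0,0],-1],
    [[-0.3,0,0],[0,0,0],-1],
    [[0,0,0],[0,0,0],-1]
  ]
}}

```text
time: 28.78
position: [0.5387, -0.208, 0.1776]
tool_rot: [0.076, -3.139, 0.0]
ft_force: [0.0, 0.0, -0.3]
grip_width: 0.004
grip_force: 0.0
```

Request:
{"fn": "drive_tool", "kwargs": {
  "motion": [
    [[-0.3,0,-0.1],[0,0,0],-1],
    [[-0.3,0,0],[0,0,0],-1],
    [[0,0,0],[0,0,0],-1]
  ]
}}

```text
time: 29.15
position: [0.5421, -0.2083, 0.178]
tool_rot: [0.074, -3.133, -0.001]
ft_force: [-7.2, 0.5, 3.4]
grip_width: 0.005
grip_force: 3.2
```

Firm at 7 N, where under 1 N moves the arm, so it's on the stop. I'll back off and retract.

Request:
{"fn": "drive_tool", "kwargs": {
  "motion": [
    [[0.7,0,0],[0,0,0],-1],
    [[2,0,0],[0,0,0],-1],
    [[2,0,-1],[0,0,0],-1],
    [[2,0,-4],[0,0,0],-1],
    [[0,0,-4],[0,0,0],-1],
    [[0,0,-2],[0,0,0],-1],
    [[0,0,0],[0,0,0],-1]
  ]
}}

```text
time: 30.02
position: [0.4788, -0.2113, 0.2906]
tool_rot: [-0.076, 3.138, -0.001]
ft_force: [0.1, 0.7, -0.5]
grip_width: 0.003
grip_force: 0.0
```

```bash
python3 -c "
from h import *
old=cv2.imread('pics/t8.png')
a=cv2.cvtColor(snap('top','t9.png'),4)
d=cv2.absdiff(a,old).max(2)
print('rack diff',d[160:245,322:390].max(),(d[160:245,322:390]>40).sum(),'stand',(d[170:255,180:260]>40).sum())
print(ctrl.get_state()['ft_force'].round(2)); print(ctrl.close_job())"
```

```text
rack diff 118 361 stand 0
[ 0.75 -0.46 -0.27]
the job is handed in; nothing more can be done
None
```

The job is handed in: the long board is fully down in the notch (both shoulders measured at 92 mm), the keeper arm is swung to its stop and released, and the short board was left in the stand. It finished at about 30 s of the 58 s allowed; no verdict came back.

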